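# Feed a sensor carrier under the cap roller along the fence with a push stick

## Task

The three red caps on the cells in the white carrier are only started: pick up the orange push stick, press the carrier against the fence with it and feed it under the roller, gently and always pressed against the fence while it moves through, until it is up against the end stop and all three caps are pressed down. Touch the carrier with the stick only, not with the fingers, then lay the stick down flat on the mat, and leave the other things on the bench where they are.

Things in the scene. Friction and masses are not known exactly. Their poses are not given: they have to be found in the camera images.
- roller_press: cap-seating press: bright base plate (its top, the bed, 10 mm up) and blue C-frame with a black roller across the track. Origin on the mat under the roller axis; x = feed direction (about to the robot's right), y = to the fence (away from the robot). Bed x -147..+100, y -52..+70 mm. Frame over y -36..+62 mm, x -28..+23 mm: free below 48 mm height (roller 45), solid up to 105
- roller (a point): middle of the black roller's axis (28 mm diameter, 36 mm wide, turns freely), 59.3 mm above the mat; its underside is 35.3 mm above the bed and presses the caps down by about 4 mm; a clear guard hangs 28 mm ahead of it, down to 60 mm above the mat
- fence: fixed studs (black knobs) of the fence; origin on the bed, axes as the press. The steel rail they clamp (22 mm high, along the whole bed) has its face near the plane y = 0 here (22 mm beside the roller's middle), but hand-set: shifted up to 4 mm either way and turned up to 0.03 rad about the origin; not reported, feel it. Rigid. 3 to 10 N presses the carrier well on it, over 18 N is too much
- end_stop: slot in the bed, origin on the bed 76 mm past the roller axis and 22 mm beside it, axes as the press. The dark stop block (36 mm wide, 16 mm high) clamped in it has its face within 6 mm of x = 0 here; where is not reported, feel it. Rigid. 3 to 12 N on it shows the carrier is home, over 20 N is too much
- carrier: white block 76 (x, +x leads) x 44 x 24 mm (+y is the fence side), 0.4 to 0.6 kg with three cells, origin mid-underside, on the bed before the roller, a little askew and off the fence. Caps at x = -24, 0, +24 mm, 39.5 mm high unpressed. Origin at press x = -38 mm: first cap meets the roller; +24 mm: last is under its axis. Feed takes about 2 to 5 N, up to about 15 N with a cap under the roller
- push_stick: orange push stick flat on the mat, 0.12 kg; origin under the middle of its grip rib, x to the tip. Rib 12 mm thick (y), x -30..+30 mm, up to 62 mm high: grasp across y. Blade 28 mm wide, 12 mm thick, from x = -35 mm; its front face at x = +78 (y -6..+14) pushes the carrier's rear, the lip (y -14..-6, on to x = +100) presses its side away from the fence, at the rear corner
- cap_0 (a joint): trailing cap, its travel down onto the cell: 0 as started, 5 mm at most, seated from 3 mm (the roller leaves it at about 4 mm)
- cap_1 (a joint): middle cap, likewise
- cap_2 (a joint): leading cap, likewise
- cap_bin: yellow bin of red caps, 64 x 94 x 34 mm, bystander behind the press; origin under its centre
- test_plug: red connector, 19 x 55 x 19 mm, bystander behind the press; origin under its centre
- tweezers: steel tweezers, 14 x 131 x 11 mm, bystander at the bench's front edge; origin under its centre
- marker: blue pen, 14 x 135 x 16 mm, bystander at the left; origin under its centre
- brush: black brush, 24 x 126 x 16 mm, bystander at the left; origin under its centre
- spare_cell_0: loose steel sensor cell, 19 x 21 x 27 mm, bystander at the right; origin under its centre
- spare_cell_1: loose steel sensor cell, 19 x 21 x 27 mm, bystander at the right; origin under its centre

How it is judged:
By the outcome, as a careful person would: the job done as asked, in the order asked, and still so for the second after the job is handed in, with the robot touching nothing.
It also fails if it takes over 66 s, if anything falls off the work surface, if the arm or the gripper's body presses on something with over 40 N, if the wrist force passes 120 N, or if a joint passes its speed limit or range.

## Robot

A 6-joint arm with a two-finger parallel gripper is mounted at the origin on a cart in front of the work surface, level with it; the furniture and walls round the work are solid. World frame = base frame: x ahead of the robot, y to its left, z up, the work surface at z = 0. Lengths are in mm, angles in degrees, forces in N, time in s.
With the tool pointing down it reaches from about 350 to 725 mm from the base axis. Payload 6 kg.
Tool frame: the origin (TCP) lies midway between the tips of the shut fingers; the grasp point (between the pads) lies 19 mm behind it (robot.hold_point_z is the distance from the TCP to the grasp point, in mm); y points along the fingers, x is the direction in which the jaws open and shut, and the axes are right-handed (so a half turn about y gives the same grasp; the last joint's range is limited). The gripper opens to 85 mm and grips with 20 to 120 N. Pads are 22 mm wide; open, the fingers measure 114 mm over their backs; the gripper's body (76 mm by 85 mm) begins 54 mm behind the grasp point. The pads swing forward as they close: fully open they stand 13 mm farther back than shut.
Start: joints at [95.38, 2.303, 4.859, 0, -92.561, -19.12], TCP at [142.48, 582.815, 231.261] pointing down, gripper open.
Joint ranges: [-146.85, 146.85], [-73.84, 115.35], [-62.03, 85.46], [-188.31, 113.3], [-161.28, -10.13], [-171.36, 171.36]. Speed limits (degrees/s): [147.25, 147.25, 172.46, 180, 180, 180].

## Interface

Orientations are given as a 3x3 rotation matrix whose columns are the frame's x, y, z axes.
In Python, from rig import robot gives the robot as it stands.
- The arm moves only by the tool carry_out, never from a script. Its argument "series" is a list of rows, each an object of numbers: "dx", "dy", "dz": the shift along the tool's x, y, z in units of 40 mm (1.0 is 40 mm); "rx", "ry", "rz": the turn, a rotation vector about the tool's x, y, z in units of 6 degrees (1.0 is 6 degrees). A call has 1 to 10 rows; each row is the pose to reach, as a shift and turn from the pose measured when the call began, along the tool's axes at that moment; what a row does not reach only later rows make up. A row lasts 1/12 s, in which the tool goes at most 41.7 mm and 7.16 degrees, less where a joint would pass 70% of its speed; a pose out of reach is approached as far as the arm can. A call with a gripper value outside its range is refused whole. "gripper" is the finger opening in mm, from 0 to 85.4, set as the call begins (left out, the last holds). The fingers move at their own pace and stop on an object; "grip_force" is the grip in N (left out, the last holds). Time passes only in rows, so rows that repeat a pose let the fingers close. It gives the time, the measured TCP pose, the force and the opening at its end, in the units of the state.
- robot.get_obs(): the state, without advancing time (a new reading comes with each control period).
- robot.get_image(name): name is "side" or "top" or "wrist"; returns (picture, depth): 420x560x3 uint8, red, green, blue; 420x560 float32, mm along the optical axis (not along the pixel's ray), 0 where there is no reading.
- robot.camera_model(name): a dict with "mtx" (3x3 intrinsics, pixels), "dist_coeffs" ([k1, k2, p1, p2, k3] as OpenCV has them; the pictures are not rectified), "eye" and "attitude" of the camera in the world; the wrist camera has in their place "tool_from_camera" (4x4, takes a point from camera to tool coordinates, whose origin is the TCP and whose axes are the tool frame's). Camera axes: x right, y down, z forward; pixel columns grow to the right and rows downward; lengths in mm; the calibration is good to about 2 mm. A picture is of the moment at which its call begins: read the wrist's pose just before it. camera_model takes no time and is no camera call.
- robot.hand_in(): hands the job in, once; it reports no verdict.
The state is a dict: "time_s": time; "joint_pos": joint angles; "dq": joint speeds; "tau": joint torques, N m; "eef_pos": TCP position; "tcp_rot": TCP orientation; "contact_force": force on the tool from outside, world axes, zero at the start; "wrist_torque": the same for the moment, N m; "finger_gap": finger opening in mm.
Only numpy, scipy, OpenCV 4.12 (cv2) and the standard library are available. Lean on these libraries where they do the work, as an engineer would, in place of code of your own. Each camera call takes 0.05 s, during which the arm holds its last target. There are 200 camera calls.

## Working session

There is one attempt and no reset: what is moved stays moved. The work goes in short steps, Python scripts to look and compute and a tool call to move; the robot and the scene stay as the last step left them, time stands still between calls to the robot, and variables do not carry over. Pictures are saved under pics/ and viewed, about 8 in all and at most 12, crops included, and the job is handed in when it is done.

Besides the shell and the picture viewer there is one more tool, called after "Call:" by a JSON object that holds its "op" and its "data", one argument or row to a line. carry_out: Moves the arm, as the interface text tells. Its arguments: {"type":"object","properties":{"series":{"type":"array","items":{"type":"object","properties":{"dx":{"type":"number"},"dy":{"type":"number"},"dz":{"type":"number"},"rx":{"type":"number"},"ry":{"type":"number"},"rz":{"type":"number"}}}},"gripper":{"type":"number"},"grip_force":{"type":"number"}},"required":["series"]}

```bash
ls; mkdir -p pics; cat > h.py <<'E'
import numpy as np, cv2
from rig import robot
def cam(n):
    m=robot.camera_model(n); K=np.array(m['mtx'],float); d=np.array(m['dist_coeffs'],float)
    if n=='wrist':
        o=robot.get_obs(); T=np.eye(4); T[:3,:3]=o['tcp_rot']; T[:3,3]=o['eef_pos']; T=T@np.array(m['tool_from_camera'])
        R,e=T[:3,:3],T[:3,3]
    else: R,e=np.array(m['attitude'],float),np.array(m['eye'],float)
    return K,d,R,e
def onplane(c,px,z):
    K,d,R,e=c; px=np.asarray(px,float).reshape(-1,1,2)
    u=cv2.undistortPoints(px,K,d).reshape(-1,2); r=np.c_[u,np.ones(len(u))]@R.T
    return e+r*((z-e[2])/r[:,2])[:,None]
def cloud(c,depth):
    K,d,R,e=c; h,w=depth.shape; v,u=np.mgrid[:h,:w]
    n=cv2.undistortPoints(np.stack([u,v],-1).reshape(-1,1,2).astype(float),K,d).reshape(h,w,2)
    return e+(np.dstack([n,np.ones((h,w))])*depth[...,None])@R.T
def snap(n,f=None):
    c=cam(n); im,dp=robot.get_image(n)
    if f: cv2.imwrite('pics/'+f,im[...,::-1])
    return c,im,dp
E
python3 - <<'E'
from h import *
import json
for n in('top','side'):
    c,im,dp=snap(n,n+'0.png'); print(n,c[3].round(0),c[2].round(2).tolist(),c[0][0,0]); np.savez(n+'0.npz',im=im,dp=dp)
o=robot.get_obs(); print({k:np.round(v,3).tolist() for k,v in o.items()}); print(robot.camera_model('wrist')['tool_from_camera'],robot.hold_point_z)
E
```

```text
pics
top [492.  88. 978.] [[0.0, -0.99, 0.1], [-1.0, -0.0, 0.0], [-0.0, -0.1, -0.99]] 380.62411591437495
side [ 426. 1055.  449.] [[-0.99, -0.06, 0.13], [-0.14, 0.34, -0.93], [0.01, -0.94, -0.34]] 515.0559330504656
{'time_s': 0.1, 'joint_pos': [95.38, 2.337, 4.808, -0.025, -92.563, -19.121], 'dq': [0.016, -0.017, 0.223, 0.144, 0.051, 0.02], 'tau': [-0.005, -36.935, 34.828, 6.952, -0.005, 0.0], 'eef_pos': [142.36, 582.554, 230.358], 'tcp_rot': [[-0.238, -0.0, 0.971], [-0.971, -0.002, -0.238], [0.002, -1.0, 0.0]], 'contact_force': [-0.038, 0.078, -0.287], 'wrist_torque': [-0.05, -0.01, 0.007], 'finger_gap': 84.926}
[[ 9.99999760e-01 -6.81372248e-04 -1.25407733e-04 -8.14937168e-01]
 [-1.03244070e-04 -3.25549219e-01  9.45525090e-01 -1.42170332e+02]
 [-6.85080946e-04 -9.45524850e-01 -3.25549211e-01  8.36042856e+01]
 [ 0.00000000e+00  0.00000000e+00  0.00000000e+00  1.00000000e+00]] 18.700000000000003
```

View pics/top0.png

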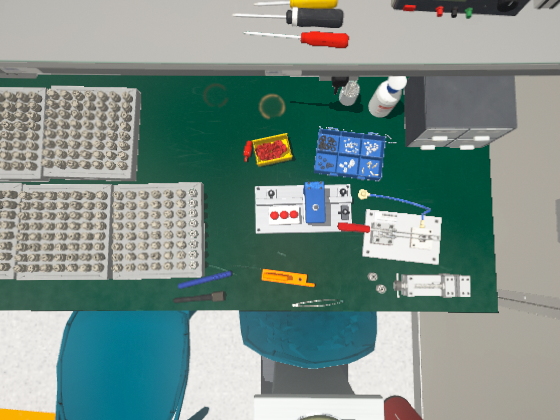

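View pics/side0.png

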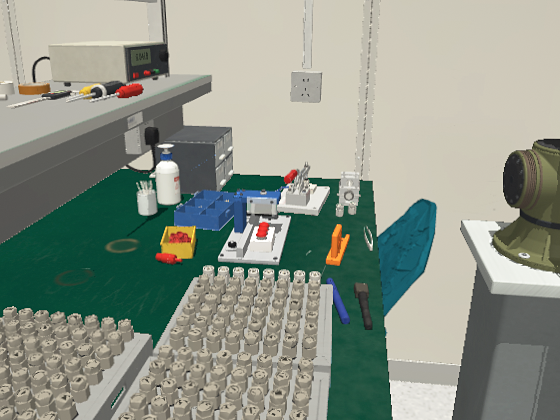

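```bash
cat > m.py <<'E'
from h import *
z=np.load('top0.npz'); im,dp=z['im'],z['dp']; c=cam('top'); P=cloud(c,dp)
hsv=cv2.cvtColor(im,cv2.COLOR_RGB2HSV); H,S,V=[hsv[...,i].astype(int) for i in range(3)]
roi=np.zeros(H.shape,bool); roi[170:300,240:365]=1
def rect(m,name):
    p=P[m]; r=cv2.minAreaRect(p[:,:2].astype(np.float32)); print(name,m.sum(),'z',p[:,2].min().round(1),np.percentile(p[:,2],[50,95]).round(1),'med',np.median(p,0).round(1),'rect',np.round(r[0],1),np.round(r[1],1),round(r[2],1))
    return p
o=roi&(H>8)&(H<22)&(S>180)&(V>150)
rect(o,'orange'); rect(o&(P[...,2]>40),'rib'); b=rect(o&(P[...,2]<25),'blade')
bl=roi&(H>100)&(H<120)&(S>120)&(P[...,2]>90); rect(bl,'blue')
w=roi&(S<40)&(V>150); w[245:]=0; w[:,355:]=0
rect(w&(P[...,2]<20)&(P[...,2]>4),'bed')
rect(w&(P[...,2]<42)&(P[...,2]>27),'carrier')
red=roi&((H<6)|(H>174))&(S>150); red[:,:268]=0; red[:205]=0; red[225:]=0;red[:,335:]=0
n,l,st,ce=cv2.connectedComponentsWithStats(red.astype(np.uint8))
for i in range(1,n):
    if st[i,4]>10: print('cap',st[i,4],ce[i].round(1),onplane(c,ce[i],49.5).round(1),np.median(P[l==i],0).round(1))
big=cv2.resize(im[170:300,235:365],None,fx=5,fy=5,interpolation=cv2.INTER_CUBIC); big=big[:600]
cv2.imwrite('pics/crop0.png',big[...,::-1])
E
python3 m.py
```

```text
orange 530 z -4.8 [12.3 62.8] med [443.   82.4  12.3] rect [439.4  74.6] [134.2  29.8] 82.7
rib 133 z 41.4 [60.8 63.8] med [445.5 106.2  60.8] rect [444.8 106.2] [58.5 12.8] 81.6
blade 390 z -4.8 [11.4 14.3] med [438.3  67.1  11.4] rect [439.4  74.6] [134.2  29.8] 82.7
blue 734 z 90.2 [95.3 98. ] med [621.3  13.4  95.3] rect [576.6  27.2] [ 68.3 197.2] 73.6
bed 2031 z 4.1 [ 9.5 13.5] med [610.   62.4   9.5] rect [629.7  37.5] [156.9 248.1] 4.1
carrier 726 z 27.0 [32.3 35.6] med [625.2  80.4  32.3] rect [613.9  34.1] [ 69.4 239.3] 6.4
cap 49 [283.4 214.3] [[594.7  86.8  49.5]] [595.7  87.8  46.8]
cap 43 [293.2 214. ] [[595.7  62.9  49.5]] [595.8  63.3  47.4]
cap 46 [273.8 214.9] [[593.1 110.5  49.5]] [593.2 110.   47.9]
```

View pics/crop0.png

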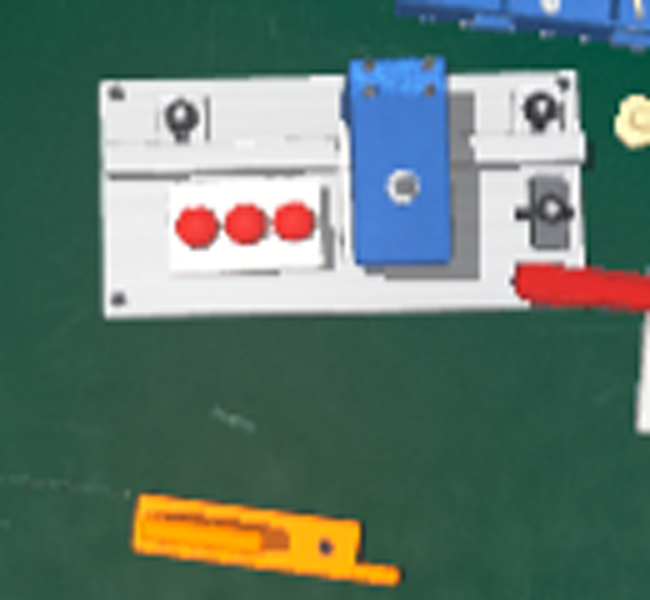

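```bash
cat >> h.py <<'E'
from scipy.spatial.transform import Rotation as Ro
def tgt(pos,zdir):
    "units for carry_out to reach TCP pos with fingers down and tool z along horizontal zdir"
    o=robot.get_obs(); R=np.array(o['tcp_rot']); z=np.array([*zdir,0.]); z/=np.linalg.norm(z); y=np.array([0,0,-1.]); G=np.c_[np.cross(y,z),y,z]
    return (R.T@(np.array(pos)-o['eef_pos'])/40).round(3), (Ro.from_matrix(R.T@G).as_rotvec(degrees=True)/6).round(3)
E
python3 - <<'E'
from h import *
c=cam('top')
px=np.array([[100,82],[577,71],[105,320],[583,306]])/5+[235,170]
q=onplane(c,px-0.4,10)[:,:2]; print(q.round(1), [np.linalg.norm(q[a]-q[b]).round(1) for a,b in((0,1),(0,2),(2,3),(1,3))])
model=np.array([[-147,70],[100,70],[-147,-52],[100,-52]],float)
A=model-model.mean(0); B=q-q.mean(0)
th=np.arctan2((A[:,0]*B[:,1]-A[:,1]*B[:,0]).sum(),(A*B).sum()); R=np.array([[np.cos(th),-np.sin(th)],[np.sin(th),np.cos(th)]])
o=q.mean(0)-R@model.mean(0); print('press',o.round(1),np.degrees(th).round(2),'res',(q-(model@R.T+o)).round(1).tolist())
np.savez('press.npz',o=o,R=R)
f=lambda p:((np.array(p)-o)@R).round(1)
print('caps in press',[f(p).tolist() for p in([595.7,62.9],[594.7,86.8],[593.1,110.5])])
k=np.array([[182,118],[541,108]])/5+[235,170]; print('knobs',f(onplane(c,k,40)[:,:2]))
e=np.array([[108,174],[340,165],[478,162],[585,158]])/5+[235,170]; print('rail front top edge',f(onplane(c,e,32)[:,:2]))
s=np.array([[532,180],[532,246]])/5+[235,170]; print('stop face',f(onplane(c,s,26)[:,:2]))
b=np.array([[404,186]])/5+[235,170]; print('frame screw',f(onplane(c,b,107)[:,:2]))
print(tgt([446,116,150],(-.127,-.992)))
E
```

```text
[[672.2 161.4]
 [679.  -84.5]
 [549.4 157.4]
 [557.7 -85.9]] [np.float64(246.0), np.float64(122.9), np.float64(243.4), np.float64(121.3)]
press [606.3  13.4] -88.33 res [[0.3, -0.9], [-0.1, 0.1], [-0.6, -1.4], [0.5, 2.2]]
caps in press [[-49.8, -9.1], [-73.7, -9.4], [-97.5, -10.3]]
knobs [[-102.4   44.3]
 [  76.7   44.9]]
rail front top edge [[-140.3   18.2]
 [ -23.9   19.9]
 [  45.3   19.7]
 [  99.    20.4]]
stop face [[ 72.9  10.7]
 [ 71.6 -22.7]]
frame screw [[ 1.  -1.1]]
(array([ 9.524,  2.026, 10.144]), array([-1.2000e-02,  1.3926e+01,  1.2000e-02]))
```

Call:
{"op": "carry_out", "data": {
  "series": [
    {"dx": 0.9, "dy": 0, "dz": 1.0, "ry": 1.1},
    {"dx": 1.8, "dy": 0, "dz": 2.0, "ry": 2.2},
    {"dx": 2.6, "dy": 0, "dz": 2.8, "ry": 3.3},
    {"dx": 3.4, "dy": 0, "dz": 3.6, "ry": 4.4},
    {"dx": 4.2, "dy": 0, "dz": 4.4, "ry": 5.5},
    {"dx": 5.0, "dy": 0, "dz": 5.2, "ry": 6.6},
    {"dx": 5.8, "dy": 0, "dz": 6.0, "ry": 7.7},
    {"dx": 6.6, "dy": 0, "dz": 6.8, "ry": 8.8},
    {"dx": 7.4, "dy": 0, "dz": 7.6, "ry": 9.9},
    {"dx": 8.1, "dy": 0, "dz": 8.4, "ry": 11.0}
  ],
  "gripper": 60,
  "grip_force": 100
}}

```text
schema error: expected keys dx, dy, dz, rx, ry, rz
```

```bash
python3 -c "
from h import *
print(tgt([446,116,120],(-.127,-.992)),robot.get_obs()['joint_pos'])"
```

```text
(array([ 9.523,  2.776, 10.144]), array([-1.2000e-02,  1.3926e+01,  1.2000e-02])) [ 9.53795894e+01  2.33684086e+00  4.80812487e+00 -2.48259636e-02
 -9.25629468e+01 -1.91206216e+01]
```

All six keys are needed.

Call:
{"op": "carry_out", "data": {
  "series": [
    {"dx": 0.9, "dy": 0, "dz": 1.0, "rx": 0, "ry": 1.1, "rz": 0},
    {"dx": 1.8, "dy": 0, "dz": 2.0, "rx": 0, "ry": 2.2, "rz": 0},
    {"dx": 2.6, "dy": 0, "dz": 2.8, "rx": 0, "ry": 3.3, "rz": 0},
    {"dx": 3.4, "dy": 0, "dz": 3.6, "rx": 0, "ry": 4.4, "rz": 0},
    {"dx": 4.2, "dy": 0, "dz": 4.4, "rx": 0, "ry": 5.5, "rz": 0},
    {"dx": 5.0, "dy": 0, "dz": 5.2, "rx": 0, "ry": 6.6, "rz": 0},
    {"dx": 5.8, "dy": 0, "dz": 6.0, "rx": 0, "ry": 7.7, "rz": 0},
    {"dx": 6.6, "dy": 0, "dz": 6.8, "rx": 0, "ry": 8.8, "rz": 0},
    {"dx": 7.4, "dy": 0, "dz": 7.6, "rx": 0, "ry": 9.9, "rz": 0},
    {"dx": 8.1, "dy": 0, "dz": 8.4, "rx": 0, "ry": 11.0, "rz": 0}
  ],
  "gripper": 60,
  "grip_force": 100
}}

```text
time_s: 0.93
eef_pos: [364.6, 228.3, 230.9]
tcp_rot: [[-0.985, -0.0, 0.173], [-0.173, -0.001, -0.985], [0.0, -1.0, 0.001]]
contact_force: [1.9, 0.7, 0.6]
finger_gap: 60.4
```

```bash
python3 -c "
from h import *
print(tgt([446,116,120],(-.127,-.992)),robot.get_obs()['joint_pos'])"
```

```text
(array([-1.517,  2.775,  3.117]), array([-7.00e-03,  2.88e+00,  1.00e-03])) [ 5.92494505e+01 -2.44075088e+01 -1.82016389e+01  1.93623994e-02
 -9.62458760e+01 -4.92611519e+01]
```

Call:
{"op": "carry_out", "data": {
  "series": [
    {"dx": -0.4, "dy": 0.5, "dz": 0.8, "rx": 0, "ry": 0.8, "rz": 0},
    {"dx": -0.8, "dy": 1.1, "dz": 1.6, "rx": 0, "ry": 1.6, "rz": 0},
    {"dx": -1.2, "dy": 1.8, "dz": 2.4, "rx": 0, "ry": 2.4, "rz": 0},
    {"dx": -1.517, "dy": 2.5, "dz": 3.0, "rx": 0, "ry": 2.88, "rz": 0},
    {"dx": -1.517, "dy": 2.775, "dz": 3.117, "rx": 0, "ry": 2.88, "rz": 0},
    {"dx": -1.517, "dy": 2.775, "dz": 3.117, "rx": 0, "ry": 2.88, "rz": 0},
    {"dx": -1.517, "dy": 2.775, "dz": 3.117, "rx": 0, "ry": 2.88, "rz": 0}
  ]
}}

```text
time_s: 1.52
eef_pos: [445.8, 115.3, 119.6]
tcp_rot: [[-0.992, -0.001, -0.128], [0.128, -0.002, -0.992], [0.001, -1.0, 0.002]]
contact_force: [0.5, -0.1, 0.1]
finger_gap: 60.2
```

```bash
python3 - <<'E'
from h import *
c,im,dp=snap('wrist','w1.png'); P=cloud(c,dp)
hsv=cv2.cvtColor(im,cv2.COLOR_RGB2HSV); H,S,V=[hsv[...,i].astype(int) for i in range(3)]
o=(H>8)&(H<22)&(S>180)&(V>120)&(dp>0)
for n,m in(('rib',o&(P[...,2]>56)&(P[...,2]<70)),('blade',o&(P[...,2]<16)&(P[...,2]>7))):
    if m.sum()<20: print(n,m.sum()); continue
    p=P[m]; r=cv2.minAreaRect(p[:,:2].astype(np.float32)); print(n,m.sum(),np.median(p,0).round(1),np.round(r[0],1),np.round(r[1],1),r[2])
print(tgt([446,116,23],(-.127,-.992)),robot.get_obs()['joint_pos'],robot.get_obs()['contact_force'])
E
```

```text
rib 1199 [443.3  96.6  60.6] [444.6 107.1] [58.7 12. ] 83.09357452392578
blade 3284 [436.2  55.   11.5] [440.5  75.7] [134.2  27.7] 82.77783203125
(array([0.007, 2.447, 0.004]), array([-0.006,  0.002, -0.009])) [ 3.98737031e+01 -1.90841724e+01 -2.57866032e+01  6.54697774e-02
 -8.32889232e+01 -4.71655615e+01] [-0.89645972  0.50905268  0.61767281]
```

View pics/w1.png

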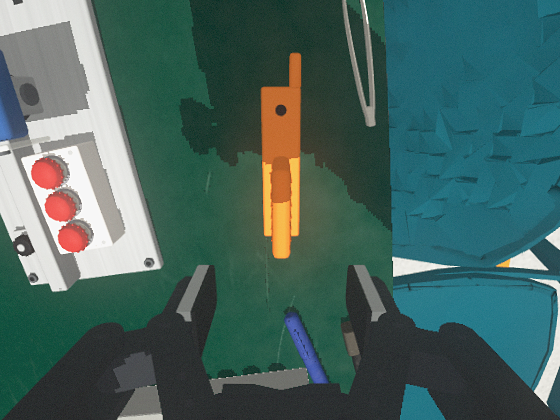

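Call:
{"op": "carry_out", "data": {
  "series": [
    {"dx": 0, "dy": 0.6, "dz": 0, "rx": 0, "ry": 0, "rz": 0},
    {"dx": 0.01, "dy": 1.2, "dz": 0, "rx": 0, "ry": 0, "rz": 0},
    {"dx": 0.01, "dy": 1.8, "dz": 0, "rx": 0, "ry": 0, "rz": 0},
    {"dx": 0.01, "dy": 2.2, "dz": 0, "rx": 0, "ry": 0, "rz": 0},
    {"dx": 0.01, "dy": 2.43, "dz": 0, "rx": 0, "ry": 0, "rz": 0},
    {"dx": 0.01, "dy": 2.43, "dz": 0, "rx": 0, "ry": 0, "rz": 0},
    {"dx": 0.01, "dy": 2.43, "dz": 0, "rx": 0, "ry": 0, "rz": 0}
  ]
}}

```text
time_s: 2.15
eef_pos: [446.5, 117.1, 25.2]
tcp_rot: [[-0.992, 0.003, -0.125], [0.125, -0.0, -0.992], [-0.003, -1.0, -0.0]]
contact_force: [-1.3, 0.6, 0.7]
finger_gap: 59.7
```

Call:
{"op": "carry_out", "data": {
  "series": [
    {"dx": 0, "dy": 0, "dz": 0, "rx": 0, "ry": 0, "rz": 0},
    {"dx": 0, "dy": 0, "dz": 0, "rx": 0, "ry": 0, "rz": 0},
    {"dx": 0, "dy": 0, "dz": 0, "rx": 0, "ry": 0, "rz": 0},
    {"dx": 0, "dy": 0, "dz": 0, "rx": 0, "ry": 0, "rz": 0},
    {"dx": 0, "dy": 0, "dz": 0, "rx": 0, "ry": 0, "rz": 0},
    {"dx": 0, "dy": 0, "dz": 0, "rx": 0, "ry": 0, "rz": 0},
    {"dx": 0, "dy": 0, "dz": 0, "rx": 0, "ry": 0, "rz": 0},
    {"dx": 0, "dy": 0, "dz": 0, "rx": 0, "ry": 0, "rz": 0},
    {"dx": 0, "dy": 0, "dz": 0, "rx": 0, "ry": 0, "rz": 0},
    {"dx": 0, "dy": 0, "dz": 0, "rx": 0, "ry": 0, "rz": 0}
  ],
  "gripper": 0,
  "grip_force": 120
}}

```text
time_s: 2.98
eef_pos: [447.1, 117.4, 26.2]
tcp_rot: [[-0.992, 0.004, -0.125], [0.125, 0.0, -0.992], [-0.004, -1.0, -0.001]]
contact_force: [-1.7, 1.2, 6.6]
finger_gap: 10.9
```

Call:
{"op": "carry_out", "data": {
  "series": [
    {"dx": 0, "dy": -0.3, "dz": 0, "rx": 0, "ry": 0, "rz": 0},
    {"dx": 0, "dy": -0.8, "dz": 0, "rx": 0, "ry": 0, "rz": 0},
    {"dx": 0, "dy": -1.3, "dz": 0, "rx": 0, "ry": 0, "rz": 0},
    {"dx": 0, "dy": -1.6, "dz": 0, "rx": 0, "ry": 0, "rz": 0},
    {"dx": 0, "dy": -1.6, "dz": 0, "rx": 0, "ry": 0, "rz": 0},
    {"dx": 0, "dy": -1.6, "dz": 0, "rx": 0, "ry": 0, "rz": 0},
    {"dx": 0, "dy": -1.6, "dz": 0, "rx": 0, "ry": 0, "rz": 0}
  ]
}}

```text
time_s: 3.57
eef_pos: [446.0, 117.1, 88.5]
tcp_rot: [[-0.992, 0.002, -0.125], [0.125, -0.0, -0.992], [-0.002, -1.0, 0.0]]
contact_force: [-0.4, 0.2, -1.0]
finger_gap: 10.6
```

```bash
cat > stick.py <<'E'
from h import *
def stick():
    c,im,dp=snap('wrist'); o=robot.get_obs(); P=cloud(c,dp); R=np.array(o['tcp_rot']); Q=(P-o['eef_pos'])@R  # tool coords
    hsv=cv2.cvtColor(im,cv2.COLOR_RGB2HSV); H,S,V=[hsv[...,i].astype(int) for i in range(3)]
    m=(H>6)&(H<22)&(S>170)&(V>90)&(dp>0)
    q=Q[m]; b=q[(q[:,1]>8)&(q[:,1]<24)]
    print('blade top tool y',np.median(b[:,1]).round(1),'n',len(b),'z max(tip)',np.percentile(b[:,2],[99,99.8]).round(1))
    w=b[(b[:,2]>45)&(b[:,2]<80)]; print('blade x (tool) edges',np.percentile(w[:,0],[1,99]).round(1))
    for z0 in(50,60,70,80): s=b[abs(b[:,2]-z0)<3]; print(z0,np.percentile(s[:,0],[2,98]).round(1),np.median(s[:,1]).round(1))
    l=b[(b[:,2]>92)]; print('lip',np.percentile(l[:,0],[2,98]).round(1),np.median(l[:,1]).round(1))
    f=b[(b[:,0]<0)]; print('front face z',np.percentile(f[:,2],[99,99.8]).round(1))
    return im
E
python3 - <<'E'
from stick import *
im=stick(); cv2.imwrite('pics/w2.png',im[...,::-1])
z=np.load('top0.npz'); P=cloud(cam('top'),z['dp'])
t=P[180:285,150:230].reshape(-1,3); t=t[t[:,2]>8]; t=t[t[:,0]>500]
print('tray',t[:,1].min().round(0),[(h,t[t[:,2]>h][:,1].min().round(0)) for h in(20,40,60,70) if (t[:,2]>h).any()])
print(robot.get_obs()['contact_force'],robot.get_obs()['eef_pos'],tgt([568,234,86],(.035,-.999)))
E
```

```text
blade top tool y 14.6 n 9195 z max(tip) [107.1 108.7]
blade x (tool) edges [-13.1  14. ]
50 [-12.7  13.7] 14.6
60 [-12.8  13.5] 14.7
70 [-12.8  13.9] 14.5
80 [-12.5  13.9] 14.6
lip [ 6.7 14.2] 14.8
front face z [86.8 87.2]
tray 288.0 [(20, np.float64(288.0)), (40, np.float64(295.0)), (60, np.float64(298.0))]
[ 0.14896476  0.7773789  -0.87879356] [446.01626656 117.03970929  88.42511598] (array([-2.659,  0.064, -3.283]), array([-0.005, -1.535, -0.016]))
```

Call:
{"op": "carry_out", "data": {
  "series": [
    {"dx": -0.5, "dy": 0, "dz": -0.6, "rx": 0, "ry": -0.3, "rz": 0},
    {"dx": -1.0, "dy": 0, "dz": -1.2, "rx": 0, "ry": -0.6, "rz": 0},
    {"dx": -1.5, "dy": 0, "dz": -1.8, "rx": 0, "ry": -0.9, "rz": 0},
    {"dx": -2.0, "dy": 0, "dz": -2.3, "rx": 0, "ry": -1.2, "rz": 0},
    {"dx": -2.5, "dy": 0, "dz": -2.7, "rx": 0, "ry": -1.535, "rz": 0},
    {"dx": -2.74, "dy": 0, "dz": -2.88, "rx": 0, "ry": -1.535, "rz": 0},
    {"dx": -2.74, "dy": 0, "dz": -2.88, "rx": 0, "ry": -1.535, "rz": 0},
    {"dx": -2.74, "dy": 0, "dz": -2.88, "rx": 0, "ry": -1.535, "rz": 0}
  ]
}}

```text
time_s: 4.28
eef_pos: [568.6, 217.3, 86.3]
tcp_rot: [[-0.999, -0.002, 0.035], [-0.035, -0.003, -0.999], [0.002, -1.0, 0.003]]
contact_force: [0.1, -0.2, -1.7]
finger_gap: 10.7
```

```bash
python3 - <<'E'
from h import *
p=np.load('press.npz'); o,R=p['o'],p['R']
c,im,dp=snap('wrist','w3.png'); P=cloud(c,dp); np.savez('w3.npz',P=P,im=im)
PP=np.dstack([(P[...,:2]-o)@R,P[...,2]])
ob=robot.get_obs(); print('tcp press',((ob['eef_pos'][:2]-o)@R).round(1),ob['eef_pos'],ob['contact_force'])
hsv=cv2.cvtColor(im,cv2.COLOR_RGB2HSV); H,S,V=[hsv[...,i].astype(int) for i in range(3)]
red=(((H<6)|(H>174))&(S>150)).astype(np.uint8)
n,l,st,ce=cv2.connectedComponentsWithStats(red)
for i in range(1,n):
    if st[i,4]>100:
        k=onplane(c,ce[i],49.5)[0]; print('cap',st[i,4],ce[i].round(0),((k[:2]-o)@R).round(1),np.median(PP[l==i],0).round(1))
w=(S<50)&(V>120)&(PP[...,2]>29)&(PP[...,2]<37)&(PP[...,1]<15)&(PP[...,1]>-45)&(PP[...,0]<-30)&(PP[...,0]>-125)
q=PP[w]; r=cv2.minAreaRect(q[:,:2].astype(np.float32)); print('carrier top',w.sum(),np.median(q,0).round(1),np.round(r[0],1),np.round(r[1],1),r[2])
b=cv2.boxPoints(r); print(b.round(1).tolist())
f=(PP[...,2]>29)&(PP[...,2]<35)&(PP[...,1]>15)&(PP[...,1]<35)
for x in range(-150,-30,20):
    s=PP[f&(abs(PP[...,0]-x)<8)]
    if len(s)>10: print('rail edge',x,np.percentile(s[:,1],3).round(1))
E
```

```text
tcp press [-204.7  -31.9] [568.37507665 217.07290011  86.96474097] [-0.1785937  -0.33822303 -1.58605381]
cap 499 [243.  40.] [-99.3 -13.1] [-99.2 -13.1  47.4]
cap 550 [ 11. 164.] [-159.4  116.9] [-167.9  150.3   11.6]
carrier top 3975 [-94.2 -11.8  33.5] [-95.2  -7.7] [35.9 44.4] 0.7082600593566895
[[-113.5, 14.300000190734863], [-112.9000015258789, -30.100000381469727], [-77.0, -29.600000381469727], [-77.5, 14.699999809265137]]
rail edge -150 21.4
rail edge -130 21.3
rail edge -110 21.1
rail edge -90 21.2
rail edge -70 21.2
```

View pics/w3.png

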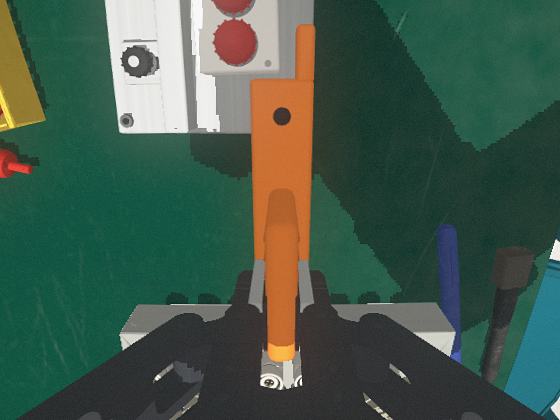

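```bash
python3 - <<'E'
from h import *
p=np.load('press.npz'); o,R=p['o'],p['R']
c=cam('wrist'); im=np.load('w3.npz')['im']; P=np.load('w3.npz')['P']
for px in((202,73),(278,73),(277,20),(205,20)):
    k=onplane(c,px,34)[0]; print(px,((k[:2]-o)@R).round(1),P[px[1],px[0]].round(0),im[px[1],px[0]-6:px[0]+7,1])
E
```

```text
(202, 73) [-113.2   10.6] [614. 127.  32.] [239 237 241 236 228 225 218 178 158 161 160 163 159]
(278, 73) [-113.3  -30.1] [573. 125.   9.] [150 152 151 153 147 147 145 141 143 145 148 143 146]
(277, 20) [-87.2 -29.5] [574. 100.  33.] [195 193 197 195 191 185 178 153 132 142 145 141 147]
(205, 20) [-87.1   7.7] [612. 101.  33.] [247 248 249 233 195 195 196 199 196 196 196 198 197]
```

Call:
{"op": "carry_out", "data": {
  "series": [
    {"dx": 0, "dy": 0.2, "dz": -0.1, "rx": 0, "ry": 0, "rz": 0},
    {"dx": 0, "dy": 0.5, "dz": -0.1, "rx": 0, "ry": 0, "rz": 0},
    {"dx": 0, "dy": 0.8, "dz": -0.1, "rx": 0, "ry": 0, "rz": 0},
    {"dx": 0, "dy": 1.0, "dz": -0.1, "rx": 0, "ry": 0, "rz": 0},
    {"dx": 0, "dy": 1.12, "dz": -0.1, "rx": 0, "ry": 0, "rz": 0},
    {"dx": 0, "dy": 1.12, "dz": -0.1, "rx": 0, "ry": 0, "rz": 0},
    {"dx": 0, "dy": 1.12, "dz": -0.1, "rx": 0, "ry": 0, "rz": 0}
  ]
}}

```text
time_s: 4.92
eef_pos: [568.2, 220.8, 42.0]
tcp_rot: [[-0.999, -0.001, 0.035], [-0.035, -0.003, -0.999], [0.001, -1.0, 0.003]]
contact_force: [-0.1, 0.6, 0.4]
finger_gap: 10.5
```

Call:
{"op": "carry_out", "data": {
  "series": [
    {"dx": -0.05, "dy": 0, "dz": 0, "rx": 0, "ry": 0, "rz": 0},
    {"dx": -0.1, "dy": 0, "dz": 0, "rx": 0, "ry": 0, "rz": 0},
    {"dx": -0.15, "dy": 0, "dz": 0, "rx": 0, "ry": 0, "rz": 0},
    {"dx": -0.18, "dy": 0, "dz": 0, "rx": 0, "ry": 0, "rz": 0},
    {"dx": -0.21, "dy": 0, "dz": 0, "rx": 0, "ry": 0, "rz": 0},
    {"dx": -0.24, "dy": 0, "dz": 0, "rx": 0, "ry": 0, "rz": 0},
    {"dx": -0.27, "dy": 0, "dz": 0, "rx": 0, "ry": 0, "rz": 0},
    {"dx": -0.3, "dy": 0, "dz": 0, "rx": 0, "ry": 0, "rz": 0}
  ]
}}

```text
time_s: 5.58
eef_pos: [580.0, 221.3, 41.8]
tcp_rot: [[-0.999, -0.001, 0.035], [-0.035, -0.002, -0.999], [0.001, -1.0, 0.002]]
contact_force: [-1.8, 0.8, 0.2]
finger_gap: 10.7
```

Call:
{"op": "carry_out", "data": {
  "series": [
    {"dx": -0.02, "dy": 0, "dz": 0, "rx": 0, "ry": 0, "rz": 0},
    {"dx": -0.04, "dy": 0, "dz": 0, "rx": 0, "ry": 0, "rz": 0},
    {"dx": -0.06, "dy": 0, "dz": 0, "rx": 0, "ry": 0, "rz": 0},
    {"dx": -0.06, "dy": 0, "dz": 0, "rx": 0, "ry": 0, "rz": 0}
  ]
}}

```text
time_s: 5.92
eef_pos: [582.5, 221.4, 41.8]
tcp_rot: [[-0.999, -0.001, 0.035], [-0.035, -0.002, -0.999], [0.002, -1.0, 0.002]]
contact_force: [-2.0, 0.1, -0.9]
finger_gap: 10.6
```

Call:
{"op": "carry_out", "data": {
  "series": [
    {"dx": -0.015, "dy": 0, "dz": 0, "rx": 0, "ry": 0, "rz": 0},
    {"dx": -0.03, "dy": 0, "dz": 0, "rx": 0, "ry": 0, "rz": 0},
    {"dx": -0.045, "dy": 0, "dz": 0, "rx": 0, "ry": 0, "rz": 0},
    {"dx": -0.045, "dy": 0, "dz": 0, "rx": 0, "ry": 0, "rz": 0}
  ]
}}

```text
time_s: 6.25
eef_pos: [584.0, 221.5, 41.6]
tcp_rot: [[-0.999, -0.002, 0.034], [-0.034, -0.002, -0.999], [0.002, -1.0, 0.002]]
contact_force: [-4.7, 0.7, 0.1]
finger_gap: 10.1
```

Call:
{"op": "carry_out", "data": {
  "series": [
    {"dx": -0.01, "dy": 0, "dz": 0.05, "rx": 0, "ry": 0, "rz": 0},
    {"dx": -0.01, "dy": 0, "dz": 0.1, "rx": 0, "ry": 0, "rz": 0},
    {"dx": -0.01, "dy": 0, "dz": 0.14, "rx": 0, "ry": 0, "rz": 0},
    {"dx": -0.01, "dy": 0, "dz": 0.18, "rx": 0, "ry": 0, "rz": 0},
    {"dx": -0.01, "dy": 0, "dz": 0.22, "rx": 0, "ry": 0, "rz": 0},
    {"dx": -0.01, "dy": 0, "dz": 0.25, "rx": 0, "ry": 0, "rz": 0}
  ]
}}

```text
time_s: 6.75
eef_pos: [584.7, 211.3, 41.6]
tcp_rot: [[-0.999, -0.002, 0.034], [-0.034, -0.002, -0.999], [0.003, -1.0, 0.002]]
contact_force: [-3.5, 1.1, -1.0]
finger_gap: 10.8
```

Call:
{"op": "carry_out", "data": {
  "series": [
    {"dx": -0.02, "dy": 0, "dz": 0.03, "rx": 0, "ry": 0, "rz": 0},
    {"dx": -0.02, "dy": 0, "dz": 0.06, "rx": 0, "ry": 0, "rz": 0},
    {"dx": -0.02, "dy": 0, "dz": 0.09, "rx": 0, "ry": 0, "rz": 0},
    {"dx": -0.02, "dy": 0, "dz": 0.12, "rx": 0, "ry": 0, "rz": 0},
    {"dx": -0.02, "dy": 0, "dz": 0.15, "rx": 0, "ry": 0, "rz": 0},
    {"dx": -0.02, "dy": 0, "dz": 0.18, "rx": 0, "ry": 0, "rz": 0}
  ]
}}

```text
time_s: 7.25
eef_pos: [585.4, 205.1, 41.6]
tcp_rot: [[-0.999, -0.003, 0.034], [-0.034, -0.001, -0.999], [0.003, -1.0, 0.001]]
contact_force: [-6.0, 5.5, -0.0]
finger_gap: 10.8
```

```bash
cat > chk.py <<'E'
from h import *
import sys
p=np.load('press.npz'); o,R=p['o'],p['R']
ob=robot.get_obs(); print('tcp press',((ob['eef_pos'][:2]-o)@R).round(1),ob['eef_pos'].round(1) if hasattr(ob['eef_pos'],'round') else ob['eef_pos'],np.round(ob['contact_force'],1))
for n in('wrist','top'):
    c,im,dp=snap(n,f'{n}_{sys.argv[1]}.png'); PP=cloud(c,dp); PP=np.dstack([(PP[...,:2]-o)@R,PP[...,2]])
    hsv=cv2.cvtColor(im,cv2.COLOR_RGB2HSV); H,S,V=[hsv[...,i].astype(int) for i in range(3)]
    red=(((H<6)|(H>174))&(S>150)&(PP[...,0]>-130)&(PP[...,0]<110)&(PP[...,1]>-22)&(PP[...,1]<22)).astype(np.uint8)
    k,l,st,ce=cv2.connectedComponentsWithStats(red)
    for i in range(1,k):
        if st[i,4]>(12 if n=='top' else 100):
            q=onplane(c,ce[i],49.5)[0]; print(n,'cap',st[i,:],((q[:2]-o)@R).round(1),np.median(PP[l==i],0).round(1))
E
python3 chk.py a
```

```text
tcp press [-192.3  -15.3] [585.4 205.1  41.6] [-6.   5.5 -0. ]
wrist cap [ 215    7   57   63 2400] [-91.4  -1.3] [-91.2  -1.2  47.4]
top cap [274 209   7   7  42] [-89.2  -2.8] [-89.3  -3.   47.8]
top cap [283 208   8   8  43] [-65.3  -2.7] [-64.9  -1.8  47.4]
top cap [293 208   8   7  45] [-41.6  -2.2] [-42.4  -1.9  47. ]
```

Call:
{"op": "carry_out", "data": {
  "series": [
    {"dx": -0.018, "dy": 0, "dz": 0.04, "rx": 0, "ry": 0, "rz": 0},
    {"dx": -0.018, "dy": 0, "dz": 0.08, "rx": 0, "ry": 0, "rz": 0},
    {"dx": -0.018, "dy": 0, "dz": 0.12, "rx": 0, "ry": 0, "rz": 0},
    {"dx": -0.018, "dy": 0, "dz": 0.16, "rx": 0, "ry": 0, "rz": 0},
    {"dx": -0.018, "dy": 0, "dz": 0.2, "rx": 0, "ry": 0, "rz": 0},
    {"dx": -0.018, "dy": 0, "dz": 0.24, "rx": 0, "ry": 0, "rz": 0},
    {"dx": -0.018, "dy": 0, "dz": 0.28, "rx": 0, "ry": 0, "rz": 0},
    {"dx": -0.018, "dy": 0, "dz": 0.32, "rx": 0, "ry": 0, "rz": 0}
  ]
}}

```text
time_s: 8.02
eef_pos: [586.0, 193.5, 41.7]
tcp_rot: [[-0.999, -0.003, 0.034], [-0.034, 0.001, -0.999], [0.003, -1.0, -0.001]]
contact_force: [-7.4, 6.6, 1.1]
finger_gap: 10.3
```

Call:
{"op": "carry_out", "data": {
  "series": [
    {"dx": -0.013, "dy": 0, "dz": 0.04, "rx": 0, "ry": 0, "rz": 0},
    {"dx": -0.013, "dy": 0, "dz": 0.08, "rx": 0, "ry": 0, "rz": 0},
    {"dx": -0.013, "dy": 0, "dz": 0.12, "rx": 0, "ry": 0, "rz": 0},
    {"dx": -0.013, "dy": 0, "dz": 0.16, "rx": 0, "ry": 0, "rz": 0},
    {"dx": -0.013, "dy": 0, "dz": 0.2, "rx": 0, "ry": 0, "rz": 0},
    {"dx": -0.013, "dy": 0, "dz": 0.24, "rx": 0, "ry": 0, "rz": 0},
    {"dx": -0.013, "dy": 0, "dz": 0.28, "rx": 0, "ry": 0, "rz": 0},
    {"dx": -0.013, "dy": 0, "dz": 0.32, "rx": 0, "ry": 0, "rz": 0}
  ]
}}

```text
time_s: 8.68
eef_pos: [586.3, 182.2, 41.9]
tcp_rot: [[-0.999, -0.004, 0.035], [-0.035, 0.004, -0.999], [0.004, -1.0, -0.004]]
contact_force: [-9.0, 7.6, 1.3]
finger_gap: 10.8
```

Call:
{"op": "carry_out", "data": {
  "series": [
    {"dx": 0.0, "dy": 0, "dz": 0.03, "rx": 0, "ry": 0, "rz": 0},
    {"dx": 0.0, "dy": 0, "dz": 0.06, "rx": 0, "ry": 0, "rz": 0},
    {"dx": 0.0, "dy": 0, "dz": 0.09, "rx": 0, "ry": 0, "rz": 0},
    {"dx": 0.0, "dy": 0, "dz": 0.12, "rx": 0, "ry": 0, "rz": 0},
    {"dx": 0.0, "dy": 0, "dz": 0.15, "rx": 0, "ry": 0, "rz": 0},
    {"dx": 0.0, "dy": 0, "dz": 0.18, "rx": 0, "ry": 0, "rz": 0}
  ]
}}

```text
time_s: 9.18
eef_pos: [586.2, 177.0, 42.3]
tcp_rot: [[-0.999, -0.004, 0.035], [-0.035, 0.007, -0.999], [0.004, -1.0, -0.007]]
contact_force: [-8.0, 10.8, 3.5]
finger_gap: 10.6
```

Call:
{"op": "carry_out", "data": {
  "series": [
    {"dx": 0.0, "dy": 0, "dz": 0.03, "rx": 0.08, "ry": 0, "rz": 0},
    {"dx": 0.0, "dy": 0, "dz": 0.06, "rx": 0.08, "ry": 0, "rz": 0},
    {"dx": 0.0, "dy": 0, "dz": 0.09, "rx": 0.08, "ry": 0, "rz": 0},
    {"dx": 0.0, "dy": 0, "dz": 0.12, "rx": 0.08, "ry": 0, "rz": 0},
    {"dx": 0.0, "dy": 0, "dz": 0.15, "rx": 0.08, "ry": 0, "rz": 0},
    {"dx": 0.0, "dy": 0, "dz": 0.18, "rx": 0.08, "ry": 0, "rz": 0},
    {"dx": 0.0, "dy": 0, "dz": 0.21, "rx": 0.08, "ry": 0, "rz": 0}
  ]
}}

```text
time_s: 9.77
eef_pos: [586.1, 171.7, 42.3]
tcp_rot: [[-0.999, -0.004, 0.036], [-0.036, 0.004, -0.999], [0.003, -1.0, -0.004]]
contact_force: [-7.2, 11.0, -1.0]
finger_gap: 10.6
```

Call:
{"op": "carry_out", "data": {
  "series": [
    {"dx": -0.003, "dy": 0, "dz": 0.04, "rx": 0.08, "ry": 0, "rz": 0},
    {"dx": -0.003, "dy": 0, "dz": 0.08, "rx": 0.08, "ry": 0, "rz": 0},
    {"dx": -0.003, "dy": 0, "dz": 0.11, "rx": 0.08, "ry": 0, "rz": 0},
    {"dx": -0.003, "dy": 0, "dz": 0.14, "rx": 0.08, "ry": 0, "rz": 0},
    {"dx": -0.003, "dy": 0, "dz": 0.17, "rx": 0.08, "ry": 0, "rz": 0},
    {"dx": -0.003, "dy": 0, "dz": 0.2, "rx": 0.08, "ry": 0, "rz": 0},
    {"dx": -0.003, "dy": 0, "dz": 0.23, "rx": 0.08, "ry": 0, "rz": 0},
    {"dx": -0.003, "dy": 0, "dz": 0.26, "rx": 0.08, "ry": 0, "rz": 0}
  ]
}}

```text
time_s: 10.43
eef_pos: [586.1, 163.1, 41.8]
tcp_rot: [[-0.999, -0.004, 0.037], [-0.037, -0.001, -0.999], [0.004, -1.0, 0.001]]
contact_force: [-5.9, 7.6, -2.3]
finger_gap: 10.4
```

Call:
{"op": "carry_out", "data": {
  "series": [
    {"dx": -0.006, "dy": 0, "dz": 0.04, "rx": 0, "ry": 0, "rz": 0},
    {"dx": -0.006, "dy": 0, "dz": 0.08, "rx": 0, "ry": 0, "rz": 0},
    {"dx": -0.006, "dy": 0, "dz": 0.11, "rx": 0, "ry": 0, "rz": 0},
    {"dx": -0.006, "dy": 0, "dz": 0.14, "rx": 0, "ry": 0, "rz": 0},
    {"dx": -0.006, "dy": 0, "dz": 0.17, "rx": 0, "ry": 0, "rz": 0},
    {"dx": -0.006, "dy": 0, "dz": 0.2, "rx": 0, "ry": 0, "rz": 0},
    {"dx": -0.006, "dy": 0, "dz": 0.23, "rx": 0, "ry": 0, "rz": 0},
    {"dx": -0.006, "dy": 0, "dz": 0.26, "rx": 0, "ry": 0, "rz": 0}
  ]
}}

```text
time_s: 11.1
eef_pos: [586.3, 153.6, 41.8]
tcp_rot: [[-0.999, -0.004, 0.037], [-0.037, 0.0, -0.999], [0.004, -1.0, -0.0]]
contact_force: [-5.5, 4.7, 0.5]
finger_gap: 10.7
```

Call:
{"op": "carry_out", "data": {
  "series": [
    {"dx": -0.012, "dy": 0, "dz": 0.03, "rx": 0, "ry": 0, "rz": 0},
    {"dx": -0.012, "dy": 0, "dz": 0.06, "rx": 0, "ry": 0, "rz": 0},
    {"dx": -0.012, "dy": 0, "dz": 0.09, "rx": 0, "ry": 0, "rz": 0},
    {"dx": -0.012, "dy": 0, "dz": 0.12, "rx": 0.04, "ry": 0, "rz": 0},
    {"dx": -0.012, "dy": 0, "dz": 0.15, "rx": 0.08, "ry": 0, "rz": 0},
    {"dx": -0.012, "dy": 0, "dz": 0.18, "rx": 0.08, "ry": 0, "rz": 0},
    {"dx": -0.012, "dy": 0, "dz": 0.21, "rx": 0.08, "ry": 0, "rz": 0},
    {"dx": -0.012, "dy": 0, "dz": 0.24, "rx": 0.08, "ry": 0, "rz": 0}
  ]
}}

```text
time_s: 11.77
eef_pos: [586.6, 146.9, 41.7]
tcp_rot: [[-0.999, -0.004, 0.038], [-0.038, -0.003, -0.999], [0.004, -1.0, 0.003]]
contact_force: [-6.5, 10.6, -0.2]
finger_gap: 10.4
```

Call:
{"op": "carry_out", "data": {
  "series": [
    {"dx": -0.004, "dy": 0, "dz": 0.04, "rx": 0, "ry": 0, "rz": 0},
    {"dx": -0.004, "dy": 0, "dz": 0.08, "rx": 0, "ry": 0, "rz": 0},
    {"dx": -0.004, "dy": 0, "dz": 0.11, "rx": 0, "ry": 0, "rz": 0},
    {"dx": -0.004, "dy": 0, "dz": 0.14, "rx": 0, "ry": 0, "rz": 0},
    {"dx": -0.004, "dy": 0, "dz": 0.17, "rx": 0, "ry": 0, "rz": 0},
    {"dx": -0.004, "dy": 0, "dz": 0.2, "rx": 0, "ry": 0, "rz": 0},
    {"dx": -0.004, "dy": 0, "dz": 0.23, "rx": 0, "ry": 0, "rz": 0},
    {"dx": -0.004, "dy": 0, "dz": 0.26, "rx": 0, "ry": 0, "rz": 0}
  ]
}}

```text
time_s: 12.43
eef_pos: [586.7, 138.5, 41.8]
tcp_rot: [[-0.999, -0.004, 0.038], [-0.038, 0.0, -0.999], [0.004, -1.0, -0.0]]
contact_force: [-7.0, 7.8, 0.4]
finger_gap: 10.7
```

Call:
{"op": "carry_out", "data": {
  "series": [
    {"dx": -0.006, "dy": 0, "dz": 0.04, "rx": 0, "ry": 0, "rz": 0},
    {"dx": -0.006, "dy": 0, "dz": 0.08, "rx": 0, "ry": 0, "rz": 0},
    {"dx": -0.006, "dy": 0, "dz": 0.11, "rx": 0, "ry": 0, "rz": 0},
    {"dx": -0.006, "dy": 0, "dz": 0.14, "rx": 0, "ry": 0, "rz": 0},
    {"dx": -0.006, "dy": 0, "dz": 0.17, "rx": 0, "ry": 0, "rz": 0},
    {"dx": -0.006, "dy": 0, "dz": 0.2, "rx": 0, "ry": 0, "rz": 0},
    {"dx": -0.006, "dy": 0, "dz": 0.23, "rx": 0, "ry": 0, "rz": 0},
    {"dx": -0.006, "dy": 0, "dz": 0.26, "rx": 0, "ry": 0, "rz": 0}
  ]
}}

```text
time_s: 13.1
eef_pos: [586.9, 129.2, 41.8]
tcp_rot: [[-0.999, -0.005, 0.039], [-0.039, 0.002, -0.999], [0.005, -1.0, -0.002]]
contact_force: [-6.4, 8.5, 0.8]
finger_gap: 10.7
```

Call:
{"op": "carry_out", "data": {
  "series": [
    {"dx": -0.007, "dy": 0, "dz": 0.03, "rx": 0.04, "ry": 0.02, "rz": 0},
    {"dx": -0.007, "dy": 0, "dz": 0.06, "rx": 0.04, "ry": 0.02, "rz": 0},
    {"dx": -0.007, "dy": 0, "dz": 0.09, "rx": 0.04, "ry": 0.02, "rz": 0},
    {"dx": -0.007, "dy": 0, "dz": 0.12, "rx": 0.04, "ry": 0.02, "rz": 0},
    {"dx": -0.007, "dy": 0, "dz": 0.15, "rx": 0.06, "ry": 0.02, "rz": 0},
    {"dx": -0.007, "dy": 0, "dz": 0.18, "rx": 0.06, "ry": 0.02, "rz": 0},
    {"dx": -0.007, "dy": 0, "dz": 0.21, "rx": 0.06, "ry": 0.02, "rz": 0},
    {"dx": -0.007, "dy": 0, "dz": 0.24, "rx": 0.06, "ry": 0.02, "rz": 0}
  ]
}}

```text
time_s: 13.77
eef_pos: [587.2, 122.4, 41.9]
tcp_rot: [[-0.999, -0.005, 0.038], [-0.038, 0.0, -0.999], [0.005, -1.0, -0.0]]
contact_force: [-5.7, 10.8, 0.6]
finger_gap: 10.6
```

Call:
{"op": "carry_out", "data": {
  "series": [
    {"dx": -0.01, "dy": 0, "dz": 0.03, "rx": 0.02, "ry": 0, "rz": 0},
    {"dx": -0.01, "dy": 0, "dz": 0.06, "rx": 0.02, "ry": 0, "rz": 0},
    {"dx": -0.01, "dy": 0, "dz": 0.09, "rx": 0.02, "ry": 0, "rz": 0},
    {"dx": -0.01, "dy": 0, "dz": 0.12, "rx": 0.02, "ry": 0, "rz": 0},
    {"dx": -0.01, "dy": 0, "dz": 0.15, "rx": 0.02, "ry": 0, "rz": 0},
    {"dx": -0.01, "dy": 0, "dz": 0.18, "rx": 0.02, "ry": 0, "rz": 0},
    {"dx": -0.01, "dy": 0, "dz": 0.21, "rx": 0.02, "ry": 0, "rz": 0},
    {"dx": -0.01, "dy": 0, "dz": 0.24, "rx": 0.02, "ry": 0, "rz": 0}
  ]
}}

```text
time_s: 14.43
eef_pos: [587.5, 114.7, 41.9]
tcp_rot: [[-0.999, -0.005, 0.038], [-0.038, 0.001, -0.999], [0.005, -1.0, -0.001]]
contact_force: [-6.3, 8.2, 0.4]
finger_gap: 10.5
```

Call:
{"op": "carry_out", "data": {
  "series": [
    {"dx": -0.008, "dy": 0, "dz": 0.03, "rx": 0, "ry": 0, "rz": 0},
    {"dx": -0.008, "dy": 0, "dz": 0.06, "rx": 0, "ry": 0, "rz": 0},
    {"dx": -0.008, "dy": 0, "dz": 0.09, "rx": 0, "ry": 0, "rz": 0},
    {"dx": -0.008, "dy": 0, "dz": 0.12, "rx": 0, "ry": 0, "rz": 0},
    {"dx": -0.008, "dy": 0, "dz": 0.15, "rx": 0, "ry": 0, "rz": 0},
    {"dx": -0.008, "dy": 0, "dz": 0.18, "rx": 0, "ry": 0, "rz": 0}
  ]
}}

```text
time_s: 14.93
eef_pos: [587.6, 108.4, 41.9]
tcp_rot: [[-0.999, -0.006, 0.039], [-0.039, 0.003, -0.999], [0.006, -1.0, -0.003]]
contact_force: [-6.6, 6.7, 1.1]
finger_gap: 10.4
```

Call:
{"op": "carry_out", "data": {
  "series": [
    {"dx": -0.007, "dy": 0, "dz": 0.02, "rx": 0.03, "ry": 0, "rz": 0},
    {"dx": -0.007, "dy": 0, "dz": 0.04, "rx": 0.03, "ry": 0, "rz": 0},
    {"dx": -0.007, "dy": 0, "dz": 0.06, "rx": 0.03, "ry": 0, "rz": 0},
    {"dx": -0.007, "dy": 0, "dz": 0.08, "rx": 0.03, "ry": 0, "rz": 0},
    {"dx": -0.007, "dy": 0, "dz": 0.09, "rx": 0.03, "ry": 0, "rz": 0}
  ]
}}

```text
time_s: 15.35
eef_pos: [587.6, 105.8, 41.8]
tcp_rot: [[-0.999, -0.006, 0.039], [-0.039, 0.001, -0.999], [0.006, -1.0, -0.001]]
contact_force: [-6.1, 6.9, 1.0]
finger_gap: 10.5
```

Call:
{"op": "carry_out", "data": {
  "series": [
    {"dx": -0.008, "dy": 0, "dz": 0.03, "rx": 0, "ry": 0, "rz": 0},
    {"dx": -0.008, "dy": 0, "dz": 0.05, "rx": 0, "ry": 0, "rz": 0},
    {"dx": -0.008, "dy": 0, "dz": 0.07, "rx": 0, "ry": 0, "rz": 0},
    {"dx": -0.008, "dy": 0, "dz": 0.085, "rx": 0, "ry": 0, "rz": 0},
    {"dx": -0.008, "dy": 0, "dz": 0.1, "rx": 0, "ry": 0, "rz": 0}
  ]
}}

```text
time_s: 15.77
eef_pos: [587.8, 105.5, 42.5]
tcp_rot: [[-0.999, -0.006, 0.04], [-0.04, 0.007, -0.999], [0.005, -1.0, -0.008]]
contact_force: [-10.2, 16.1, 3.5]
finger_gap: 10.7
```

Call:
{"op": "carry_out", "data": {
  "series": [
    {"dx": 0.0, "dy": 0, "dz": -0.02, "rx": 0, "ry": 0, "rz": 0},
    {"dx": 0.03, "dy": 0, "dz": -0.06, "rx": 0, "ry": 0, "rz": 0},
    {"dx": 0.1, "dy": 0, "dz": -0.15, "rx": 0, "ry": 0, "rz": 0},
    {"dx": 0.18, "dy": 0, "dz": -0.3, "rx": 0, "ry": 0, "rz": 0},
    {"dx": 0.2, "dy": 0, "dz": -0.6, "rx": 0, "ry": 0, "rz": 0},
    {"dx": 0.2, "dy": 0, "dz": -0.9, "rx": 0, "ry": 0, "rz": 0},
    {"dx": 0.2, "dy": 0, "dz": -1.2, "rx": 0, "ry": 0, "rz": 0},
    {"dx": 0.2, "dy": 0, "dz": -1.2, "rx": 0, "ry": 0, "rz": 0}
  ]
}}

```text
time_s: 16.43
eef_pos: [578.0, 155.8, 43.0]
tcp_rot: [[-0.999, -0.005, 0.042], [-0.042, 0.008, -0.999], [0.005, -1.0, -0.008]]
contact_force: [-0.3, -0.4, -0.3]
finger_gap: 10.6
```

```bash
python3 chk.py b; python3 - <<'E'
import sys; sys.argv=['','c']
from h import *
o=np.load('press.npz'); 
c,im,dp=snap('side'); P=cloud(c,dp); PP=np.dstack([(P[...,:2]-o['o'])@o['R'],P[...,2]])
hsv=cv2.cvtColor(im,cv2.COLOR_RGB2HSV); H,S,V=[hsv[...,i].astype(int) for i in range(3)]
a=im[170:270,205:305]; b=cv2.imread('pics/wrist_b.png'); t=cv2.imread('pics/top_b.png')[175:245,250:360]
out=np.zeros((560,800,3),np.uint8); out[:400,:400]=cv2.resize(a[...,::-1],(400,400),interpolation=2); out[:255,400:]=cv2.resize(t,(400,255),interpolation=2); out[255:555,400:]=cv2.resize(b,(400,300))
cv2.imwrite('pics/after.png',out)
E
```

```text
tcp press [-143.2  -24.1] [578.  155.8  43. ] [-0.3 -0.4 -0.3]
top cap [334 207   6   7  28] [56.9 -1.9] [57.6 -1.5 44.9]
top cap [325 208   5   6  24] [33.1 -2.6] [34.  -2.1 44.5]
```

View pics/after.png

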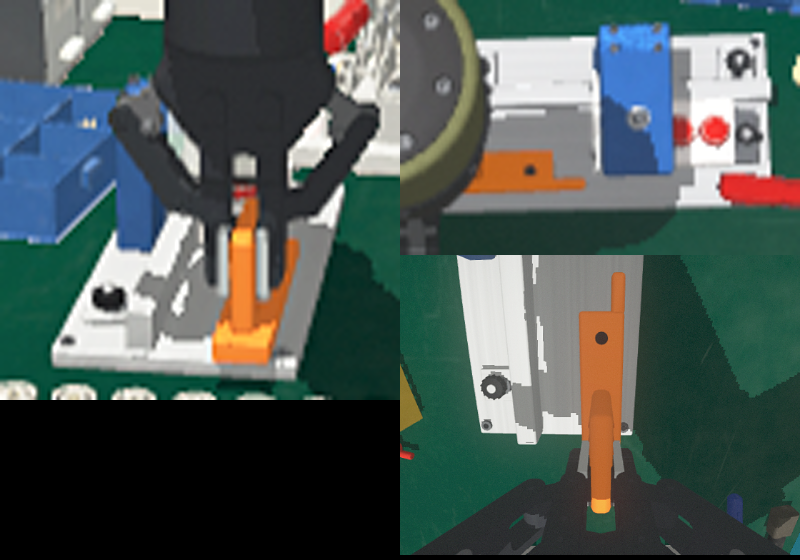

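Call:
{"op": "carry_out", "data": {
  "series": [
    {"dx": 0, "dy": -0.2, "dz": -0.4, "rx": 0.08, "ry": 0, "rz": 0},
    {"dx": 0, "dy": -0.6, "dz": -0.6, "rx": 0.08, "ry": 0, "rz": 0},
    {"dx": 0, "dy": -1.1, "dz": -0.6, "rx": 0.08, "ry": 0, "rz": 0},
    {"dx": 0.5, "dy": -1.3, "dz": -0.6, "rx": 0.08, "ry": 0.2, "rz": 0},
    {"dx": 1.1, "dy": -1.3, "dz": -0.5, "rx": 0.08, "ry": 0.5, "rz": 0},
    {"dx": 1.8, "dy": -1.3, "dz": -0.2, "rx": 0.08, "ry": 0.9, "rz": 0},
    {"dx": 2.4, "dy": -1.3, "dz": 0.2, "rx": 0.08, "ry": 1.3, "rz": 0},
    {"dx": 3.0, "dy": -1.3, "dz": 0.6, "rx": 0.08, "ry": 1.6, "rz": 0},
    {"dx": 3.2, "dy": -1.3, "dz": 0.8, "rx": 0.08, "ry": 1.6, "rz": 0},
    {"dx": 3.2, "dy": -1.3, "dz": 0.8, "rx": 0.08, "ry": 1.6, "rz": 0}
  ]
}}

```text
time_s: 17.42
eef_pos: [450.6, 114.9, 95.9]
tcp_rot: [[-0.992, -0.005, -0.127], [0.127, -0.0, -0.992], [0.005, -1.0, 0.001]]
contact_force: [0.7, -0.1, -1.1]
finger_gap: 10.0
```

```bash
python3 - <<'E'
from stick import *
stick(); print(tgt([447,117,27],(-.125,-.992)),tgt([447,117,40],(-.125,-.992)),robot.get_obs()['eef_pos'])
E
```

```text
blade top tool y 14.7 n 9180 z max(tip) [108.  109.6]
blade x (tool) edges [-12.3  14.8]
50 [-12.   14.6] 14.7
60 [-12.   14.3] 14.8
70 [-12.   14.6] 14.6
80 [-11.7  14.7] 14.6
lip [ 7.5 15.1] 14.8
front face z [87.7 88.1]
(array([ 0.108,  1.724, -0.021]), array([-0.006, -0.02 ,  0.04 ])) (array([ 0.11 ,  1.399, -0.02 ]), array([-0.006, -0.02 ,  0.04 ])) [451.48684682 115.63852131  95.93780624]
```

Call:
{"op": "carry_out", "data": {
  "series": [
    {"dx": 0.1, "dy": 0.5, "dz": -0.02, "rx": 0, "ry": 0, "rz": 0.04},
    {"dx": 0.1, "dy": 1.0, "dz": -0.02, "rx": 0, "ry": 0, "rz": 0.04},
    {"dx": 0.1, "dy": 1.4, "dz": -0.02, "rx": 0, "ry": 0, "rz": 0.04},
    {"dx": 0.1, "dy": 1.6, "dz": -0.02, "rx": 0, "ry": 0, "rz": 0.04},
    {"dx": 0.1, "dy": 1.65, "dz": -0.02, "rx": 0, "ry": 0, "rz": 0.04},
    {"dx": 0.1, "dy": 1.68, "dz": -0.02, "rx": 0, "ry": 0, "rz": 0.04},
    {"dx": 0.1, "dy": 1.7, "dz": -0.02, "rx": 0, "ry": 0, "rz": 0.04},
    {"dx": 0.1, "dy": 1.72, "dz": -0.02, "rx": 0, "ry": 0, "rz": 0.04}
  ]
}}

```text
time_s: 18.13
eef_pos: [448.1, 117.3, 28.2]
tcp_rot: [[-0.992, 0.001, -0.127], [0.127, 0.0, -0.992], [-0.001, -1.0, -0.0]]
contact_force: [0.4, -0.3, -1.6]
finger_gap: 10.9
```

Call:
{"op": "carry_out", "data": {
  "series": [
    {"dx": 0, "dy": 0.02, "dz": 0, "rx": 0, "ry": 0, "rz": 0},
    {"dx": 0, "dy": 0.04, "dz": 0, "rx": 0, "ry": 0, "rz": 0},
    {"dx": 0, "dy": 0.05, "dz": 0, "rx": 0, "ry": 0, "rz": 0},
    {"dx": 0, "dy": 0.05, "dz": 0, "rx": 0, "ry": 0, "rz": 0}
  ]
}}

```text
time_s: 18.47
eef_pos: [448.1, 117.4, 26.3]
tcp_rot: [[-0.992, 0.002, -0.127], [0.127, 0.0, -0.992], [-0.001, -1.0, -0.0]]
contact_force: [0.9, -0.2, -1.2]
finger_gap: 10.3
```

Call:
{"op": "carry_out", "data": {
  "series": [
    {"dx": 0, "dy": 0.012, "dz": 0, "rx": 0, "ry": 0, "rz": 0},
    {"dx": 0, "dy": 0.024, "dz": 0, "rx": 0, "ry": 0, "rz": 0},
    {"dx": 0, "dy": 0.024, "dz": 0, "rx": 0, "ry": 0, "rz": 0}
  ]
}}

```text
time_s: 18.72
eef_pos: [448.4, 117.4, 26.2]
tcp_rot: [[-0.992, 0.002, -0.127], [0.127, 0.0, -0.992], [-0.002, -1.0, -0.001]]
contact_force: [-2.0, -1.1, 4.9]
finger_gap: 10.7
```

On the mat (4.9 N up). Release.

Call:
{"op": "carry_out", "data": {
  "series": [
    {"dx": 0, "dy": 0, "dz": 0, "rx": 0, "ry": 0, "rz": 0},
    {"dx": 0, "dy": 0, "dz": 0, "rx": 0, "ry": 0, "rz": 0},
    {"dx": 0, "dy": 0, "dz": 0, "rx": 0, "ry": 0, "rz": 0},
    {"dx": 0, "dy": 0, "dz": 0, "rx": 0, "ry": 0, "rz": 0},
    {"dx": 0, "dy": 0, "dz": 0, "rx": 0, "ry": 0, "rz": 0},
    {"dx": 0, "dy": 0, "dz": 0, "rx": 0, "ry": 0, "rz": 0}
  ],
  "gripper": 60
}}

```text
time_s: 19.22
eef_pos: [448.4, 117.4, 26.0]
tcp_rot: [[-0.992, 0.002, -0.127], [0.127, 0.0, -0.992], [-0.002, -1.0, -0.0]]
contact_force: [-0.4, -0.2, -0.1]
finger_gap: 60.0
```

Call:
{"op": "carry_out", "data": {
  "series": [
    {"dx": 0, "dy": -0.3, "dz": 0, "rx": 0, "ry": 0, "rz": 0},
    {"dx": 0, "dy": -1.0, "dz": 0, "rx": 0, "ry": 0, "rz": 0},
    {"dx": 0, "dy": -2.0, "dz": 0, "rx": 0, "ry": 0, "rz": 0},
    {"dx": 0, "dy": -3.0, "dz": 0, "rx": 0, "ry": 0, "rz": 0},
    {"dx": 0, "dy": -4.0, "dz": 0, "rx": 0, "ry": 0, "rz": 0},
    {"dx": 0, "dy": -4.5, "dz": -0.8, "rx": 0, "ry": 0, "rz": 0},
    {"dx": 0, "dy": -4.5, "dz": -1.6, "rx": 0, "ry": 0, "rz": 0},
    {"dx": 0, "dy": -4.5, "dz": -2.4, "rx": 0, "ry": 0, "rz": 0},
    {"dx": 0, "dy": -4.5, "dz": -3.0, "rx": 0, "ry": 0, "rz": 0},
    {"dx": 0, "dy": -4.5, "dz": -3.0, "rx": 0, "ry": 0, "rz": 0}
  ]
}}

```text
time_s: 20.05
eef_pos: [463.1, 239.5, 206.0]
tcp_rot: [[-0.992, 0.002, -0.124], [0.124, -0.0, -0.992], [-0.001, -1.0, -0.0]]
contact_force: [-0.6, 0.2, 0.5]
finger_gap: 59.7
```

```bash
python3 chk.py d; python3 - <<'E'
from h import *
c,im,dp=snap('side'); a=im[170:270,205:365]; t=cv2.imread('pics/top_d.png')[130:330,165:445]
out=np.zeros((600,700,3),np.uint8); out[:500]=cv2.resize(t,(700,500),interpolation=2)
out=out[:500]; out[:150,:240]=cv2.resize(a[...,::-1],(240,150)); cv2.imwrite('pics/fin.png',out)
z=np.load('top0.npz'); im2,d2=robot.get_image('top'); P=cloud(cam('top'),d2)
hsv=cv2.cvtColor(im2,cv2.COLOR_RGB2HSV); H,S,V=[hsv[...,i].astype(int) for i in range(3)]
o=(H>8)&(H<22)&(S>180)&(V>120); o[:240]=0; o[300:]=0; o[:,:240]=0; o[:,350:]=0; p=P[o]
print('stick',cv2.minAreaRect(p[:,:2].astype(np.float32)),np.percentile(p[:,2],[5,50,97]).round(1))
cv2.imwrite('pics/side_d.png',cv2.resize(im[175:275,205:355],(750,500),interpolation=2)[...,::-1])
E
```

```text
tcp press [-230.2 -136.5] [463.1 239.5 206. ] [-0.6  0.2  0.5]
top cap [334 207   6   7  28] [56.9 -1.9] [57.6 -1.4 43.9]
top cap [326 208   4   5  17] [34.6 -2.3] [34.3 -1.3 44.4]
stick ((458.2176208496094, 71.38677978515625), (135.31521606445312, 61.810279846191406), 82.15010833740234) [ 8.3 12.2 63.2]
```

View pics/side_d.png

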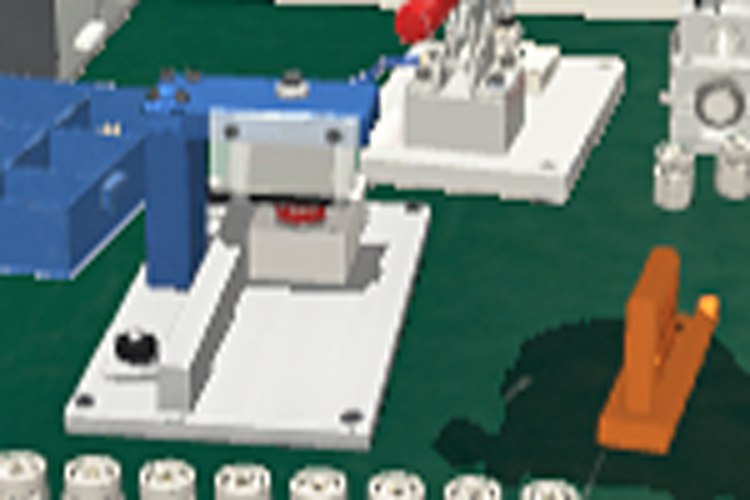

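View pics/fin.png

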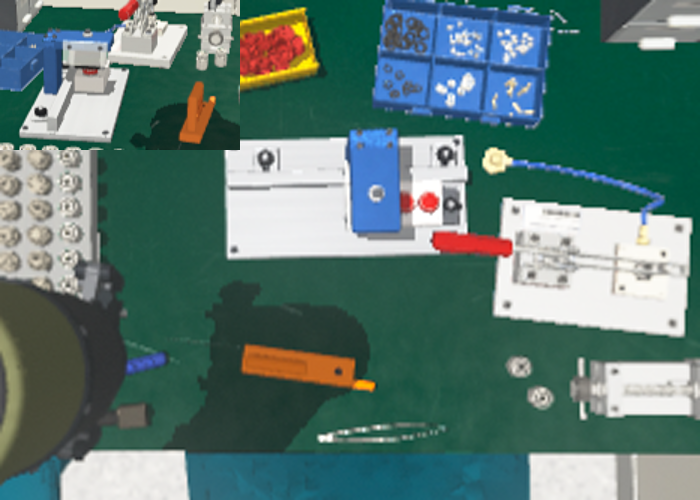

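```bash
python3 -c "
from rig import robot
print(robot.hand_in(),robot.get_obs()['time_s'])"
```

```text
the job is handed in; nothing more can be done
the job is handed in; nothing more can be done
```

I fed the carrier under the roller to the end stop with the push stick, laid the stick back flat on the mat, and handed the job in at about 20 s of the 66 s allowed.

- **Feed:** I grasped the stick by its rib and pressed the carrier onto the fence. The readings at the end of each feed step showed 3.5 to 9 N on the fence, rising to 10.2 N at the stop. Feed force stayed at or below 11 N until then. At the stop it rose sharply to 16 N; less about 6 N of sliding friction, that is roughly 10 N on the stop.
- **Touching:** Only the stick was brought to the carrier, never the fingers. The stick was released after it read about 5 N on the mat. I saw none of the other things in the last picture out of place.
- **Caps, two of three checked:** In the last top view the leading and middle caps stand 3 to 3.5 mm lower than before, at x = +57 and about +34 mm. The carrier sits next to the stop block.
- **Not measured:** The trailing cap is hidden under the frame. By the carrier's position it is about 9.5 mm past the roller axis, and the side view shows it standing low, but I could not measure its travel. The cap height readings are only good to about 1 mm.

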